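# Extend the microphone boom to the orange mark and hold it

### The job

The blue cup stands in the way of the desk microphone boom: stand it upright on the cork coaster and let go of it. Then take the boom's grey handle from both sides so that your grip squeezes in the red lock button, draw the arm out until the red pointer is on the orange mark of the scale, and finish there still holding the handle, because the arm springs back when released. Do not let the boom touch the cup, and leave the flask, glasses case and speaker where they are.

Things in the scene. Friction and masses are not known exactly. Their poses are not given: they have to be found in the camera images.
- boom: Fixed aluminium rail (262 x 46 mm, 76 mm high) on a dark steel foot (170 x 90 mm), holding a telescoping steel arm with a black microphone at its end. Origin on the desk below the handle's home; +x is the way the arm extends, z up. The rail spans x = -66 to 196 mm. The scale is the white strip on the rail's top along its -y edge: ticks every 10 mm, long ones every 50 mm.
- handle: The sliding part: steel tube, microphone and, standing on it, a grey block 30 (boom x) x 24 (boom y) x 58 mm high, its top 148 mm above the desk. Origin on the desk below the block's centre, axes as the boom's; its boom x is the extension, 0 (home) to 150 mm. Locked (2 mm play) while home with the button out. A spring of 2.4 to 4.5 N always pulls it home.
- grip (a point): Centre of the handle at the height of the button's axis, 124 mm above the desk. Grasp here from above, fingers closing along boom y, centred on the block within 1.5 mm: a grip of 20 N or more then presses the button.
- lock (a joint): Red round lock button (18 mm across, stands 7 mm out of the block's boom -y side: 31 mm wide over it, 25 mm with it in): travel in m, 0 out (locked), 0.006 fully in. It is pressed along boom +y, with 5 N at first and 8.4 N fully in; the arm is free from 0.003 on. Once the arm has left home the rail keeps the button at 0.003 or more by itself.
- pointer (a point): Tip of the thin red pointer (3 mm wide) that sticks out of the handle over the scale and travels with it; 30 mm to boom -y of the handle's centre, 82 mm above the desk.
- mark: Orange clip, 10 mm wide (boom x), 3 mm high, fixed on the scale strip; its place differs each time. Origin at its centre (74 to 126 mm along boom x), axes as the boom's. The pointer passes above it.
- mic_tip (a point): Front end of the microphone at the arm's end, 250 mm ahead of the handle's centre along boom x, 69 mm above the desk; the microphone is 22 mm thick.
- cup: Blue straight-sided open cup, 60 mm outside diameter, 85 mm high, wall 3 mm, about 0.16 kg, standing about 65 mm (centre) in front of the microphone on its path. Origin at the centre of its underside, z up.
- coaster: Round cork coaster, 100 mm across, 4 mm thick, fixed flat on the desk. Origin at the centre of its underside.
- glasses_case: Black glasses case, 60 x 150 x 36 mm, loose. Origin at the centre of its underside, long along its own y. Leave alone.
- flask: Steel flask with black cap, 68 mm across, 170 mm high, loose. Origin at the centre of its underside. Leave alone.
- speaker: Small black desk speaker, 70 x 90 x 120 mm high, loose. Origin at the centre of its underside. Leave alone.
There are look-alikes about, which are no part of the job. What is meant by the coaster is not green, and is the smaller of those in its own colour.

How it is judged:
By the outcome, as a careful person would: the job done as asked, in the order asked, and still so for the second after the job is handed in, while the arm keeps its last pose, push and grip.
It also fails if it takes over 58 s, if anything falls off the work surface, if the arm or the gripper's body presses on something with over 40 N, if the wrist force passes 120 N, or if a joint passes its speed limit or range.

### The arm

A 6-joint arm with a two-finger parallel gripper is mounted at the origin on the work surface. World frame = base frame: x ahead of the robot, y to its left, z up, the work surface at z = 0. Lengths are in mm, angles in rad, forces in N, time in s.
With the tool pointing down it reaches from about 350 to 775 mm from the base axis. Payload 7.3 kg.
Tool frame: the origin (TCP) lies midway between the tips of the shut fingers; the grasp point (between the pads) lies 19 mm behind it; x points along the fingers, y is the direction in which the jaws open and shut, and the axes are right-handed (so a half turn about x gives the same grasp; the last joint's range is limited). The gripper opens to 92 mm and grips with 3 to 60 N. Pads are 19 mm wide; open, the fingers measure 130 mm over their backs; the gripper's body (75 mm by 190 mm) begins 47 mm behind the grasp point.
Start: joints at [1.143, 0.342, 1.524, -0, 1.275, -0.146], TCP at [145.979, 504.316, 226.741] pointing down, gripper open.
Joint ranges: [-2.53, 2.53], [-0.77, 2.02], [0.04, 2.7], [-1, 4.14], [0.28, 2.66], [-3.11, 3.11]. Speed limits (rad/s): [2.57, 2.57, 3.14, 3.14, 3.14, 3.14].

### API

Orientations are given as [roll, pitch, yaw] about the fixed x, y, z axes, in that order (R = Rz(yaw) Ry(pitch) Rx(roll)).
In Python, from plant import bot gives the robot as it stands. The module is installed in compiled form; this text tells all that it offers.
- The arm moves only by the shell command python3 -m handwheel 'ROWS' [OPENING]. ROWS is JSON, a list that holds one entry, the list of rows, each a list of 4 numbers: the shift along the tool's x, y, z in cm, then the turn about the tool's x in rad. A call has 1 to 8 rows; each row shifts and turns the commanded pose from where the row before left it, along the tool's axes as they then stand; what a row does not reach is not made up. A row lasts 1/12 s, in which the tool goes at most 41.7 mm and 7.16 degrees, less where a joint would pass 70% of its speed; a pose out of reach is approached as far as the arm can. A call is refused whole if a number of a shift passes 4.17 or a number of a turn 0.125, either way. A call with a gripper value outside its range is refused whole. OPENING is the opening, from 0 (shut) to 1 (fully open), set as the call begins (- or left out, the last holds). The fingers move at their own pace and stop on an object; the grip force is fixed at half the most. Time passes only in rows, so rows that do not move let the fingers close. It gives the time, the measured TCP pose, the force and the opening at its end, in the units of the state.
- bot.get_obs(): the state, without advancing time (a new reading comes with each control period).
- bot.capture(name): name is "scene" or "top" or "wrist"; returns (picture, depth): 480x640x3 uint8, red, green, blue; 480x640 float32, mm along the optical axis (not along the pixel's ray), 0 where there is no reading.
- bot.camera_model(name): a dict with "fx", "fy", "cx", "cy" (pixels), "position" and "rotation" of the camera in the world. Camera axes: x right, y down, z forward; pixel columns grow to the right and rows downward; lengths in mm; the calibration is good to about 2 mm. A picture is of the moment at which its call begins: read the wrist's pose just before it. camera_model takes no time and is no camera call; for the wrist camera it gives the pose at the moment of the call.
- bot.close_job(): hands the job in, once; it reports no verdict.
Trained networks look in the newest picture that a camera, given by its name, has taken for a name from the list of things; names that differ only in an ending like _2 or _b are one class to them, and where a whole thing is asked for, a point or a joint stands for the part that bears it (a point fixed in the world has none). Each returns a list of dicts, best first, with "conf" (0 to 1); they miss things now and then, are a little off and sometimes report something else, mostly with a low value. They report only what shows in the picture. A call takes as long as a camera call. They do not tell look-alikes from the thing itself.
- bot.find_in(camera, label): "bbox" ([left, top, width, height] in pixels, round what is visible of it).
- bot.spot_point(camera, label): "point" ([column, row] in pixels: a listed point, or the origin of a listed thing).
The state is a dict: "time": time; "joint_positions": joint angles; "dq": joint speeds; "tau": joint torques, N m; "tool_pos": TCP position; "tcp_rot": TCP orientation; "contact_force": force on the tool from outside, world axes, zero at the start; "moment": the same for the moment, N m; "grip_width": finger opening in mm.
Only numpy, scipy, OpenCV 4.12 (cv2) and the standard library are available. Lean on these libraries where they do the work, as an engineer would, in place of code of your own. Each camera call takes 0.05 s, during which the arm holds its last target.

## Working session

There is one attempt and no reset: what is moved stays moved. The work goes in short steps, Python scripts to look and compute and a shell command to move; the robot and the scene stay as the last step left them, time stands still between calls to the robot, and variables do not carry over. Pictures are saved under pics/ and viewed, and the job is handed in when it is done.

```bash
mkdir -p pics; ls
cat > h.py <<'E'
from plant import bot
import numpy as np, cv2
def save(n,im): cv2.imwrite('pics/'+n+'.png',cv2.cvtColor(im,cv2.COLOR_RGB2BGR))
def proj(cm,p):
    R=np.array(cm['rotation']);q=R.T@(np.array(p)-np.array(cm['position']))
    return [cm['fx']*q[0]/q[2]+cm['cx'],cm['fy']*q[1]/q[2]+cm['cy']]
def ray(cm,u,v):
    R=np.array(cm['rotation']);return R@np.array([(u-cm['cx'])/cm['fx'],(v-cm['cy'])/cm['fy'],1.])
def onz(cm,u,v,z):
    d=ray(cm,u,v);p=np.array(cm['position']);return p+d*(z-p[2])/d[2]
def dep(cm,u,v,d): return np.array(cm['position'])+ray(cm,u,v)*d
E
python3 - <<'E'
from h import *
np.set_printoptions(precision=1,suppress=True)
print(bot.get_obs())
for c in ['scene','top']:
    im,d=bot.capture(c); save(c+'1',im); np.savez(c+'1.npz',im=im,d=d)
    print(c,bot.camera_model(c))
    for l in ['boom','handle','cup','coaster','mark','pointer','mic_tip','grip','flask','speaker','glasses_case']:
        try: print(l,[(np.round(x['point']),round(x['conf'],2)) for x in bot.spot_point(c,l)])
        except Exception as e: print(l,e)
E
```

```text
pics
{'time': 0.0, 'joint_positions': array([ 1.1,  0.3,  1.5, -0. ,  1.3, -0.1]), 'dq': array([-0.,  0.,  0., -0.,  0.,  0.]), 'tau': array([  0. , -43.1, -24.4,   0.1,   0.1,  -0. ]), 'tool_pos': array([145.8, 503.9, 226. ]), 'tcp_rot': array([-1.7,  1.6, -2. ]), 'contact_force': array([-0.3,  0.1, -0.3]), 'moment': array([-0.,  0., -0.]), 'grip_width': 91.81492928186414}
scene {'fx': 468.9160790455735, 'fy': 468.9160790455735, 'cx': 318.0620118583504, 'cy': 241.3686880326736, 'position': array([1183.5, -607.4,  839.4]), 'rotation': array([-2.2, -0. ,  0.9])}
boom [(array([300., 343.]), 0.69)]
handle []
cup [(array([388., 280.]), 0.7)]
coaster [(array([427., 225.]), 0.98), (array([382., 204.]), 0.77), (array([392., 235.]), 0.65)]
mark [(array([344., 304.]), 0.42)]
pointer [(array([308., 329.]), 0.88)]
mic_tip [(array([376., 272.]), 0.75)]
grip [(array([298., 309.]), 0.65)]
flask [(array([170., 344.]), 0.59), (array([345., 302.]), 0.41)]
speaker [(array([478., 251.]), 0.56)]
glasses_case [(array([343., 257.]), 0.74)]
top {'fx': 555.1299796991395, 'fy': 555.1299796991395, 'cx': 312.14803303915625, 'cy': 244.54604511941938, 'position': array([ 335.9,  -53.4, 1294. ]), 'rotation': array([-3. ,  0. , -1.6])}
boom [(array([151., 256.]), 0.2)]
handle [(array([392., 195.]), 0.7), (array([493., 255.]), 0.18)]
cup [(array([258., 208.]), 0.67), (array([342., 179.]), 0.44)]
coaster [(array([150., 254.]), 0.73), (array([161., 317.]), 0.67), (array([208., 271.]), 0.67)]
mark [(array([342., 180.]), 0.53)]
pointer [(array([395., 170.]), 0.59)]
mic_tip [(array([282., 199.]), 0.82)]
grip [(array([398., 177.]), 0.62)]
flask [(array([493., 258.]), 0.89)]
speaker [(array([147., 180.]), 0.66)]
glasses_case [(array([273., 262.]), 0.65)]
```

View pics/scene1.png

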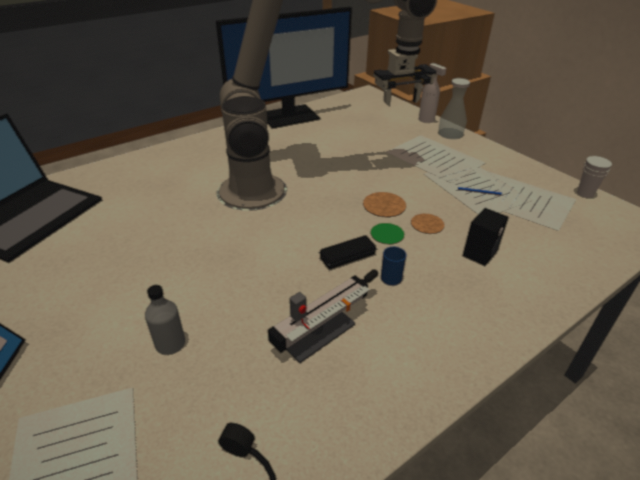

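View pics/top1.png

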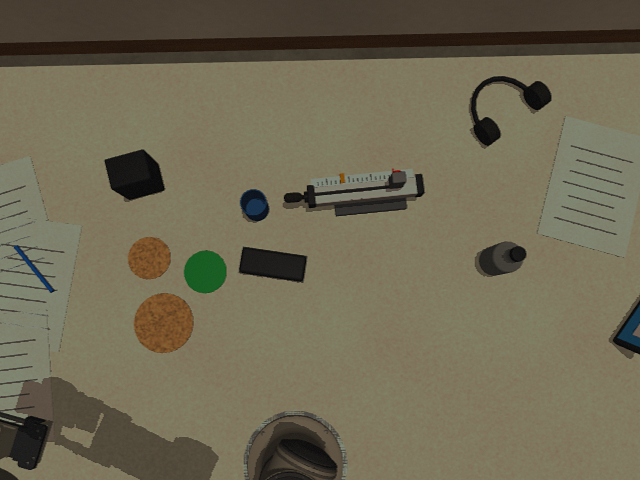

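```bash
cat > h.py <<'E'
from plant import bot
import numpy as np, cv2
from scipy.spatial.transform import Rotation as Ro
np.set_printoptions(precision=1,suppress=True)
def save(n,im): cv2.imwrite('pics/'+n+'.png',cv2.cvtColor(im,cv2.COLOR_RGB2BGR))
def RR(cm): return Ro.from_euler('xyz',cm['rotation']).as_matrix()
def proj(cm,p):
    q=RR(cm).T@(np.array(p)-np.array(cm['position']))
    return np.array([cm['fx']*q[0]/q[2]+cm['cx'],cm['fy']*q[1]/q[2]+cm['cy']])
def ray(cm,u,v):
    return RR(cm)@np.array([(u-cm['cx'])/cm['fx'],(v-cm['cy'])/cm['fy'],1.])
def onz(cm,u,v,z):
    d=ray(cm,u,v);p=np.array(cm['position']);return p+d*(z-p[2])/d[2]
def dep(cm,u,v,d): return np.array(cm['position'])+ray(cm,u,v)*d
E
python3 - <<'E'
from h import *
for c,pts in {'scene':dict(cup=(388,280,0),co1=(427,225,0),co2=(382,204,0),co3=(392,235,0),mark=(344,304,78),pointer=(308,329,82),mic=(376,272,69),grip=(298,309,124),boom=(300,343,0)),
 'top':dict(cup=(258,208,0),co1=(150,254,0),co2=(161,317,0),co3=(208,271,0),mark=(342,180,78),pointer=(395,170,82),mic=(282,199,69),grip=(398,177,124),handle=(392,195,0),flask=(493,258,0),speaker=(147,180,0),case=(273,262,0))}.items():
    cm=bot.camera_model(c)
    for k,(u,v,z) in pts.items(): print(c,k,onz(cm,u,v,z))
t=np.load('top1.npz');im=t['im'];save('top1z',cv2.resize(im[130:340,110:430],(800,525),interpolation=cv2.INTER_CUBIC))
o=bot.get_obs();print(Ro.from_euler('xyz',o['tcp_rot']).as_matrix())
E
```

```text
scene cup [581.5  69.5   0. ]
scene co1 [474.6 328.3   0. ]
scene co2 [312.7 294.6   0. ]
scene co3 [448.6 209.4   0. ]
scene mark [ 636.8 -125.9   78. ]
scene pointer [ 651.2 -234.4   82. ]
scene mic [593.1   9.5  69. ]
scene grip [ 625.  -240.7  124. ]
scene boom [ 616.2 -232.2    0. ]
top cup [583.7  76.2   0. ]
top co1 [479.5 330.6   0. ]
top co2 [332.3 302.9   0. ]
top co3 [436.7 194.3   0. ]
top mark [ 628.4 -120.2   78. ]
top pointer [ 647.7 -239.    82. ]
top mic [589.9  15.2  69. ]
top grip [ 621.3 -238.4  124. ]
top handle [ 608.3 -242.1    0. ]
top flask [ 453.3 -472.3    0. ]
top speaker [657.2 340.5   0. ]
top case [454.6  42.2   0. ]
[[-0.   0.3  1. ]
 [ 0.   1.  -0.3]
 [-1.   0.  -0. ]]
```

View pics/top1z.png

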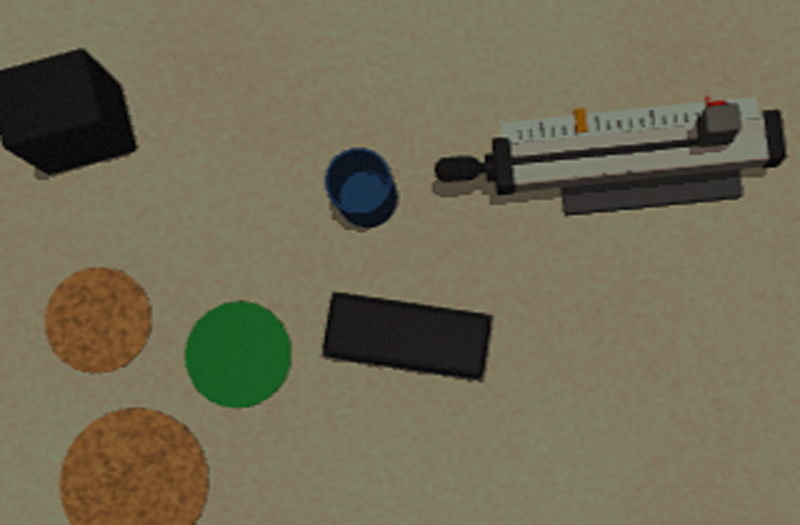

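Run:
```python
from h import *
from scipy.optimize import least_squares
def world(c):
    t=np.load(c+'1.npz');im,d=t['im'],t['d'];cm=bot.camera_model(c)
    v,u=np.mgrid[:480,:640]
    r=np.stack([(u-cm['cx'])/cm['fx'],(v-cm['cy'])/cm['fy'],np.ones_like(u,float)],-1)*d[...,None]
    return im,d,r@RR(cm).T+np.array(cm['position'])
for c in ['top','scene']:
    im,d,P=world(c);hsv=cv2.cvtColor(im,cv2.COLOR_RGB2HSV)
    reg=(P[...,0]>350)&(P[...,0]<750)&(P[...,1]>-350)&(P[...,1]<450)&(d>0)
    h,s,vv=hsv[...,0],hsv[...,1],hsv[...,2]
    blue=reg&(h>100)&(h<125)&(s>120)
    near=np.hypot(P[...,0]-582,P[...,1]-72)<60
    top=reg&near&(P[...,2]>78)
    q=P[top][:,:2]; print(c,'rim n',len(q),P[top][:,2].mean())
    f=least_squares(lambda p:np.hypot(q[:,0]-p[0],q[:,1]-p[1])-28.5,[582,72],loss='soft_l1');print('cup rim centre',f.x, np.abs(f.fun).mean())
    q=P[reg&near&(P[...,2]>10)];print('cup bounds',q.min(0),q.max(0))
    # small cork
    cork=reg&(h>5)&(h<20)&(s>110)&(vv>90)&(np.hypot(P[...,0]-477,P[...,1]-329)<75)
    q=P[cork];print('cork',len(q),q.mean(0),q.min(0),q.max(0))
    org=reg&(h>5)&(h<20)&(s>150)&(P[...,1]<0)&(P[...,1]>-250)&(P[...,0]>560)
    print('mark',org.sum(),P[org].mean(0),np.argwhere(org).mean(0)[::-1])
    red=reg&((h<4)|(h>174))&(s>150)&(P[...,1]<0);print('red',red.sum(),P[red].mean(0))
    hb=reg&(P[...,2]>138)&(P[...,1]<-180)&(P[...,1]>-300)&(P[...,0]>570);print('handle top',hb.sum(),np.median(P[hb],0),P[hb].min(0),P[hb].max(0))
    q=P[hb][:,:2].astype(np.float32); print(cv2.minAreaRect(q))
    rl=reg&(P[...,2]>68)&(P[...,2]<80)&(P[...,1]<-0)&(P[...,1]>-330)&(P[...,0]>560);print('rail',cv2.minAreaRect(P[rl][:,:2].astype(np.float32)),rl.sum())
```

```text
top rim n 145 84.89948427032786
cup rim centre [580.9  78. ] 0.8803877391986261
cup bounds [551.   48.4  10.1] [611.4 107.8  92.8]
cork 1404 [470.6 332.    5.3] [422.5 281.8  -4. ] [519.6 382.3  14.9]
mark 40 [ 633.2 -119.9   78.7] [341.8 177.8]
red 10 [ 631.9 -233.8  134.7]
handle top 172 [ 614.8 -236.4  148.1] [ 603.  -252.   138.8] [ 630.9 -220.8  153.6]
((617.272705078125, -236.69334411621094), (27.95182991027832, 30.6679744720459), 5.989885330200195)
rail ((614.759765625, -150.82638549804688), (65.35733032226562, 304.302978515625), 4.918915271759033) 2661
scene rim n 149 82.40044726335553
cup rim centre [582.2  80.2] 1.2956491362843834
cup bounds [551.9  49.6  10.1] [612.6 111.1  87.4]
cork 507 [471.3 331.8   3.6] [419.2 283.3  -1.8] [520.  384.8   8.8]
mark 46 [ 637.7 -118.8   73.3] [346.7 304.3]
red 52 [ 632.8 -235.5  123.6]
handle top 164 [ 619.5 -236.   146.9] [ 603.7 -249.9  138.1] [ 629.9 -220.2  151. ]
((616.4835815429688, -235.0854949951172), (25.008060455322266, 29.340866088867188), 5.456444263458252)
rail ((615.331298828125, -150.1166229248047), (65.34248352050781, 301.0443115234375), 4.3313798904418945) 2155
```

```bash
cat >> h.py <<'E'
def need(target,yaw=None):
    o=bot.get_obs();R=Ro.from_euler('xyz',o['tcp_rot']).as_matrix()
    ang=np.degrees(np.arctan2(R[1,1],R[0,1]))
    print('t',round(o['time'],2),'pos',o['tool_pos'],'jaw ang',round(ang,2),'tilt',np.round(R[:,0],3),'F',o['contact_force'],'w',round(o['grip_width'],2),'j6',round(o['joint_positions'][5],2))
    if yaw is not None:
        dt=-np.radians((yaw-ang+90)%180-90); print('turn rad (done first)',round(dt,4))
        R=R@Ro.from_rotvec([dt,0,0]).as_matrix()
    print('tool shift cm',np.round(R.T@(np.array(target)-o['tool_pos'])/10,3))
E
python3 - <<'E'
from h import *
need([581.5,79,180],5)
E
```

```text
t 1.2 pos [146.  504.3 226.7] jaw ang 73.86 tilt [-0.  0. -1.] F [-0.5 -0.5 -0.2] w 91.79 j6 -0.15
turn rad (done first) 1.2018
tool shift cm [ 4.7 39.7 46.2]
```

```bash
python3 -m handwheel '[[[0,0,0,0.12],[0,0,0,0.12],[0,0,0,0.12],[0,0,0,0.12],[0,0,0,0.12]]]' 1 
python3 -m handwheel '[[[0,0,0,0.12],[0,0,0,0.12],[0,0,0,0.12],[0,0,0,0.12],[0,0,0,0.12]]]'
python3 -m handwheel '[[[0,2.4,2.8,0],[0,2.4,2.8,0],[0,2.4,2.8,0],[0,2.4,2.8,0],[0,2.4,2.8,0],[0,2.4,2.8,0],[0,2.4,2.8,0],[0,2.4,2.8,0]]]'
python3 -m handwheel '[[[0,2.4,2.8,0],[0,2.4,2.8,0],[0,2.4,2.8,0],[0,2.4,2.8,0],[0,2.4,2.8,0],[0,2.4,2.8,0],[0,0,0,0],[0,0,0,0]]]'
python3 - <<'E'
from h import *
need([581.5,79,180],5)
im,d=bot.capture('wrist');cm=bot.camera_model('wrist');save('w1',im);print(cm)
for l in ['cup','mic_tip']: print(l,bot.spot_point('wrist',l))
print(proj(cm,[581.5,79,85]))
E
```

```text
time: 1.62
tool_pos: [146.0, 504.3, 226.8]
tcp_rot: [1.835, 1.571, 0.947]
contact_force: [0.7, -0.2, -0.2]
grip_width: 91.8
time: 2.03
tool_pos: [146.0, 504.3, 226.8]
tcp_rot: [2.608, 1.571, 1.12]
contact_force: [-0.1, 0.6, -0.3]
grip_width: 91.8
time: 2.7
tool_pos: [358.2, 296.9, 226.9]
tcp_rot: [2.187, 1.57, 0.705]
contact_force: [0.8, -0.0, 0.7]
grip_width: 91.6
time: 3.37
tool_pos: [516.3, 142.3, 226.2]
tcp_rot: [-1.781, 1.57, 3.017]
contact_force: [-0.6, 0.6, 0.1]
grip_width: 91.4
t 3.37 pos [516.3 142.3 226.2] jaw ang 4.91 tilt [-0.  0. -1.] F [-0.6  0.6  0.1] w 91.42 j6 0.04
turn rad (done first) -0.0016
tool shift cm [4.6 5.9 6.9]
{'fx': 364.03785575556077, 'fy': 364.03785575556077, 'cx': 320.88973805784923, 'cy': 236.90959829527768, 'position': array([509.4, 221.7, 383.4]), 'rotation': array([2.8, 0. , 0.1])}
cup [{'point': [376.7, 262.7], 'conf': 0.91}]
mic_tip [{'point': [385.0, 350.6], 'conf': 0.86}]
[386.9 299.2]
```

View pics/w1.png

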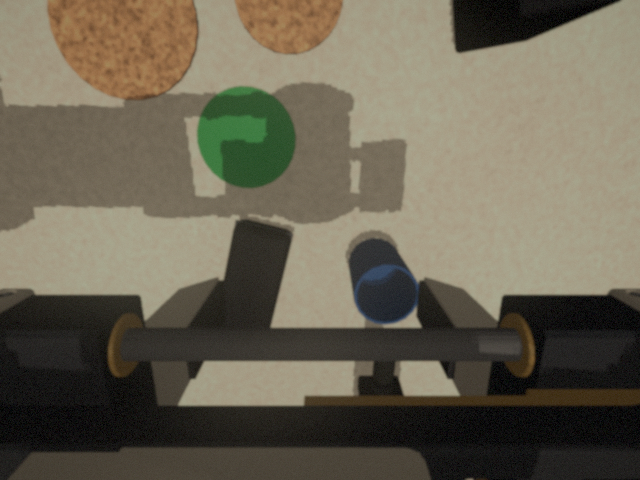

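```bash
python3 -m handwheel '[[[1.5,2,2.25,0],[1.5,2,2.25,0],[1.5,1.9,2.25,0],[0,0,0,0],[0,0,0,0]]]'
python3 - <<'E'
from h import *
need([581.5,80.5,36],5)
im,d=bot.capture('wrist');cm=bot.camera_model('wrist');save('w2',im)
print(proj(cm,[581.5,80,85]))
E
```

```text
time: 3.93
tool_pos: [579.6, 82.1, 180.7]
tcp_rot: [-1.78, 1.568, 3.022]
contact_force: [-0.0, 1.3, 0.6]
grip_width: 91.3
t 3.93 pos [579.6  82.1 180.7] jaw ang 5.09 tilt [-0.  0. -1.] F [-0.   1.3  0.6] w 91.31 j6 -0.08
turn rad (done first) 0.0015
tool shift cm [14.5  0.2  0.2]
[322.3 243.7]
```

View pics/w2.png

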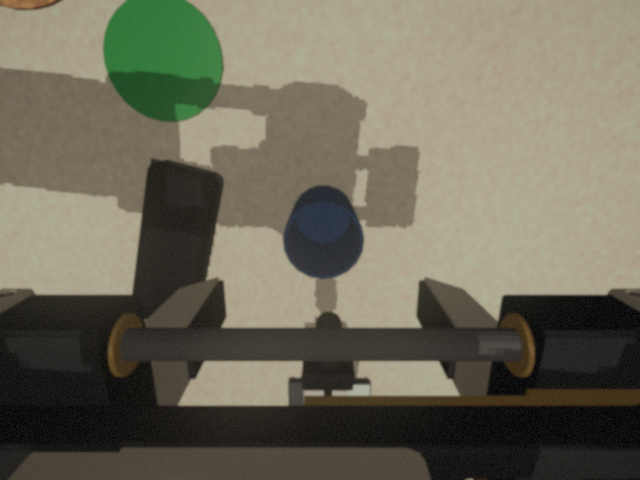

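```bash
python3 -m handwheel '[[[2.5,0.1,0,0],[2.5,0.1,0.1,0],[2.5,0,0.1,0],[2.5,0,0,0],[2.5,0,0,0],[2.0,0,0,0],[0,0,0,0]]]' 1
python3 -m handwheel '[[[0,0,0,0],[0,0,0,0],[0,0,0,0],[0,0,0,0],[0,0,0,0],[0,0,0,0],[0,0,0,0],[0,0,0,0]]]' 0.4
python3 - <<'E'
from h import *
need([471,332,120],5)
E
```

```text
time: 4.57
tool_pos: [579.3, 81.7, 34.0]
tcp_rot: [-1.711, 1.565, 3.093]
contact_force: [-1.1, 0.2, -0.1]
grip_width: 92.0
time: 5.23
tool_pos: [582.6, 80.0, 37.8]
tcp_rot: [1.715, 1.57, 0.234]
contact_force: [-2.9, 0.4, 6.5]
grip_width: 59.8
t 5.23 pos [582.6  80.   37.8] jaw ang 5.09 tilt [ 0.  0. -1.] F [-2.9  0.4  6.5] w 59.79 j6 -0.08
turn rad (done first) 0.0016
tool shift cm [ -8.2  -8.9 -26.1]
```

```bash
python3 -m handwheel '[[[-1,0,0,0],[-2,0,0,0],[-2.5,0,0,0],[-2.5,-0.3,-0.8,0],[0,-1,-2.5,0],[0,-1,-2.5,0],[0,-1,-3,0],[0,-1,-3,0]]]'
python3 -m handwheel '[[[0,-1,-3,0],[0,-1,-3,0],[0,-1,-3,0],[0,-0.9,-3,0],[0,-0.5,-1.5,0],[0,0,0,0],[0,0,0,0],[0,0,0,0]]]'
python3 - <<'E'
from h import *
need([471,332,42],5)
im,d=bot.capture('wrist');cm=bot.camera_model('wrist');save('w3',im)
im,d=bot.capture('top');save('t3',im[130:370,80:400].repeat(2,0).repeat(2,1))
im,d=bot.capture('scene');save('s3',im[130:330,240:560].repeat(2,0).repeat(2,1))
E
```

```text
time: 5.9
tool_pos: [528.6, 194.3, 117.4]
tcp_rot: [1.888, 1.57, 0.405]
contact_force: [0.3, 0.7, -1.1]
grip_width: 59.8
time: 6.57
tool_pos: [473.6, 323.5, 116.9]
tcp_rot: [0.576, 1.57, -0.906]
contact_force: [-0.0, -0.3, -2.1]
grip_width: 59.9
t 6.57 pos [473.6 323.5 116.9] jaw ang 5.09 tilt [ 0. -0. -1.] F [-0.  -0.3 -2.1] w 59.93 j6 0.38
turn rad (done first) 0.0015
tool shift cm [ 7.5 -0.2 -0.9]
```

View pics/w3.png

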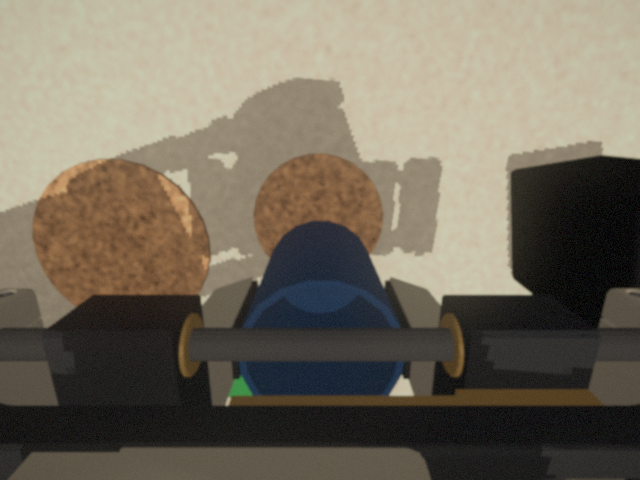

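View pics/s3.png

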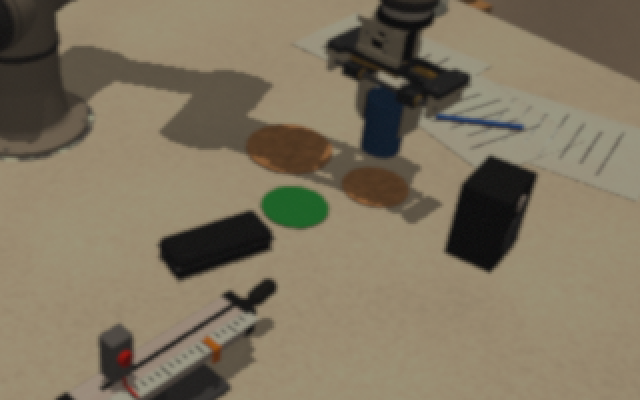

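Run:
```python
from h import *
cm=bot.camera_model('wrist')
a=np.linspace(0,2*np.pi,60)
q=np.array([proj(cm,[471+50*np.cos(t),332+50*np.sin(t),4]) for t in a])
print(q.min(0),q.max(0),'observed left 254 right 383 top 153')
print(onz(cm,318,153,4),onz(cm,254,214,4),onz(cm,383,214,4))
```

```text
[251.6 155.4] [382.4 282.4] observed left 254 right 383 top 153
[467.4 383.5   4. ] [422.8 334.2   4. ] [520.4 342.7   4. ]
```

```bash
python3 -m handwheel '[[[1.5,-0.1,-0.5,0],[2,-0.1,-0.4,0],[2,0,0,0],[1,0,0,0],[0.5,0,0,0],[0.4,0,0,0],[0,0,0,0],[0,0,0,0]]]'
python3 - <<'E'
from h import *
need([471.5,333,42],5)
E
```

```text
time: 7.38
tool_pos: [471.1, 333.0, 43.5]
tcp_rot: [1.987, 1.57, 0.505]
contact_force: [0.2, 0.5, -1.0]
grip_width: 59.6
t 7.38 pos [471.1 333.   43.5] jaw ang 5.08 tilt [ 0.  0. -1.] F [ 0.2  0.5 -1. ] w 59.6 j6 0.39
turn rad (done first) 0.0014
tool shift cm [0.1 0.  0. ]
```

```bash
python3 -m handwheel '[[[0.1,0,0,0],[0.05,0,0,0],[0,0,0,0],[0,0,0,0]]]'
python3 -m handwheel '[[[0,0,0,0],[0,0,0,0],[0,0,0,0],[0,0,0,0],[0,0,0,0],[0,0,0,0]]]' 1
python3 -m handwheel '[[[-1,0,0,0],[-2,0,0,0],[-3,0,0,0],[-3,0,0,0],[-3,0,0,0],[-3,0,0,0],[-2,0,0,0],[0,0,0,0]]]'
python3 - <<'E'
from h import *
need([616.5,-236,210],5)
im,d=bot.capture('wrist');cm=bot.camera_model('wrist');save('w4',im)
print(bot.spot_point('wrist','cup'),proj(cm,[471.5,333,4]))
E
```

```text
time: 7.72
tool_pos: [470.8, 333.2, 41.8]
tcp_rot: [1.98, 1.57, 0.499]
contact_force: [0.0, 1.1, 0.5]
grip_width: 59.8
time: 8.22
tool_pos: [470.5, 333.0, 41.2]
tcp_rot: [3.031, 1.571, 1.549]
contact_force: [-0.4, -0.0, -0.6]
grip_width: 90.9
time: 8.88
tool_pos: [472.4, 334.1, 217.3]
tcp_rot: [1.977, 1.561, 0.496]
contact_force: [-0.5, 0.7, 0.9]
grip_width: 92.0
t 8.88 pos [472.4 334.1 217.3] jaw ang 5.1 tilt [ 0.  0. -1.] F [-0.5  0.7  0.9] w 92.0 j6 0.39
turn rad (done first) 0.0018
tool shift cm [ 0.6  9.4 58. ]
[{'point': [319.2, 206.5], 'conf': 0.96}] [318.8 208. ]
```

View pics/w4.png

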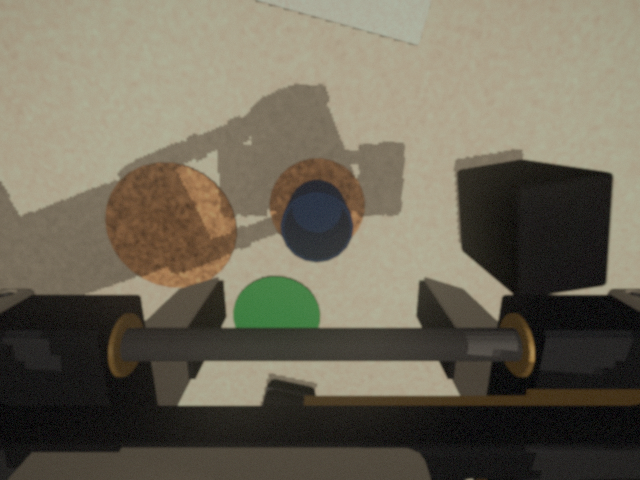

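```bash
python3 -m handwheel '[[[0,0.5,3,0],[0,0.6,3.8,0],[0,0.6,3.8,0],[0,0.6,3.8,0],[0,0.6,3.8,0],[0,0.6,3.8,0],[0,0.6,3.8,0],[0,0.6,3.8,0]]]'
python3 -m handwheel '[[[0,0.6,3.8,0],[0,0.6,3.8,0],[0,0.6,3.8,0],[0,0.6,3.8,0],[0,0.6,3.8,0],[0,0.6,3.8,0],[0,0,0,0],[0,0,0,0]]]'
python3 - <<'E'
from h import *
need([616.5,-236,215],5)
E
```

```text
time: 9.65
tool_pos: [542.9, 40.5, 209.9]
tcp_rot: [-1.767, 1.568, 3.034]
contact_force: [1.4, -0.1, 0.4]
grip_width: 91.7
time: 10.32
tool_pos: [598.9, -183.4, 208.9]
tcp_rot: [-2.105, 1.567, 2.693]
contact_force: [-0.4, 0.6, 0.5]
grip_width: 91.6
t 10.32 pos [ 598.9 -183.4  208.9] jaw ang 4.9 tilt [-0.  0. -1.] F [-0.4  0.6  0.5] w 91.55 j6 -0.5
turn rad (done first) -0.0018
tool shift cm [-0.6  1.3  5.4]
```

```bash
python3 -m handwheel '[[[-0.3,0.6,2.7,0],[-0.3,0.7,2.7,0],[0,0,0,0],[0,0,0,0]]]'
python3 - <<'E'
from h import *
need([616.5,-236,105],5)
im,d=bot.capture('wrist');cm=bot.camera_model('wrist');save('w5',im);np.savez('w5.npz',im=im,d=d)
for l in ['handle','grip','pointer','lock','mark']:
  print(l,bot.spot_point('wrist',l)[:2], bot.find_in('wrist',l)[:2])
P=dep(cm,0,0,0)
v,u=np.mgrid[:480,:640]
r=np.stack([(u-cm['cx'])/cm['fx'],(v-cm['cy'])/cm['fy'],np.ones_like(u,float)],-1)*d[...,None]
P=r@RR(cm).T+np.array(cm['position'])
hb=(d>0)&(abs(P[...,2]-148)<5)&(np.hypot(P[...,0]-616,P[...,1]+236)<35)
print('top',hb.sum(),cv2.minAreaRect(P[hb][:,:2].astype(np.float32)),P[hb].mean(0))
rl=(d>0)&(abs(P[...,2]-76)<4)&(P[...,1]>-330)&(P[...,1]<-20)
q=P[rl];print('rail',cv2.minAreaRect(q[:,:2].astype(np.float32)),rl.sum(),q.min(0),q.max(0))
a=np.radians(95);ex=np.array([np.cos(a),np.sin(a)]);ey=np.array([-ex[1],ex[0]]);h=np.array([616.5,-236])
print('pred top corners',[proj(cm,[*(h+sx*15*ex+sy*12*ey),148]) for sx,sy in [(1,1),(1,-1),(-1,-1),(-1,1)]])
E
```

```text
time: 10.65
tool_pos: [617.1, -233.7, 216.0]
tcp_rot: [-2.348, 1.569, 2.453]
contact_force: [-0.3, 0.9, -0.2]
grip_width: 91.9
t 10.65 pos [ 617.1 -233.7  216. ] jaw ang 5.07 tilt [-0.  0. -1.] F [-0.3  0.9 -0.2] w 91.88 j6 -0.57
turn rad (done first) 0.0013
tool shift cm [11.1 -0.1  0.2]
handle [{'point': [320.6, 206.6], 'conf': 0.78}] [{'bbox': [301.0, 212.7, 60.3, 59.6], 'conf': 0.91}, {'bbox': [269.2, 0.9, 101.7, 294.4], 'conf': 0.65}]
grip [{'point': [321.3, 241.1], 'conf': 0.82}] [{'bbox': [299.1, 210.1, 63.8, 62.5], 'conf': 0.82}]
pointer [] [{'bbox': [297.4, 211.5, 65.7, 61.6], 'conf': 0.7}]Traceback (most recent call last):
  File "<stdin>", line 5, in <module>
ValueError: it knows: boom, coaster, cup, flask, glasses_case, grip, handle, mark, mic_tip, pointer, speaker
```

View pics/w5.png

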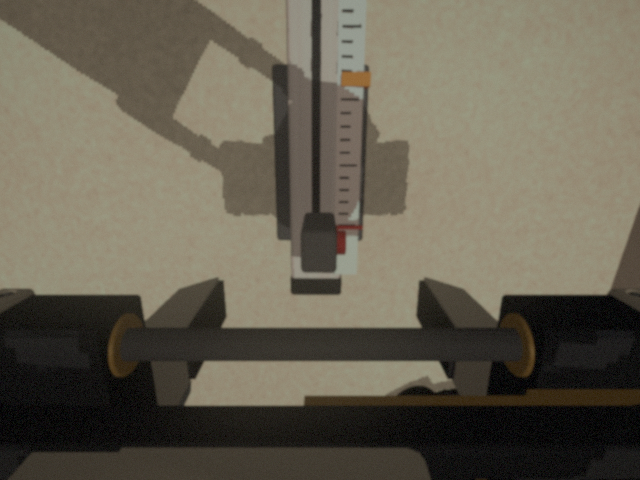

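Run:
```python
from h import *
t=np.load('w5.npz');im,d=t['im'],t['d'];cm=bot.camera_model('wrist')
v,u=np.mgrid[:480,:640]
r=np.stack([(u-cm['cx'])/cm['fx'],(v-cm['cy'])/cm['fy'],np.ones_like(u,float)],-1)*d[...,None]
P=r@RR(cm).T+np.array(cm['position'])
print(cm['position'],RR(cm))
hb=(d>0)&(abs(P[...,2]-148)<6)&(np.hypot(P[...,0]-616,P[...,1]+236)<35)&(v<280)
print('top',hb.sum(),cv2.minAreaRect(P[hb][:,:2].astype(np.float32)),P[hb].mean(0),u[hb].min(),u[hb].max(),v[hb].min(),v[hb].max())
rl=(d>0)&(abs(P[...,2]-76)<4)&(P[...,1]>-330)&(P[...,1]<-20)&(v<280)&(u>260)&(u<380)
q=P[rl];print('rail',cv2.minAreaRect(q[:,:2].astype(np.float32)),rl.sum())
a=np.radians(95);ex=np.array([np.cos(a),np.sin(a)]);ey=np.array([-ex[1],ex[0]]);h=np.array([616.5,-236])
print('pred top corners',[proj(cm,[*(h+sx*15*ex+sy*12*ey),148]) for sx,sy in [(1,1),(1,-1),(-1,-1),(-1,1)]])
hsv=cv2.cvtColor(im,cv2.COLOR_RGB2HSV);H,S,V=[hsv[...,i] for i in range(3)]
m=(H>8)&(H<22)&(S>150)&(u>330)&(u<380)&(v<120);c=np.argwhere(m).mean(0)[::-1];print('mark px',c,np.argwhere(m).min(0),np.argwhere(m).max(0),onz(cm,*c,79))
m=((H<6)|(H>172))&(S>130)&(u>325)&(u<380)&(v<260)&(v>200)
p=np.argwhere(m);print('red',len(p),[(row,(p[:,0]==row).sum(),p[p[:,0]==row][:,1].max()) for row in np.unique(p[:,0])])
save('w5z',cv2.resize(im[190:300,260:420],(800,550),interpolation=cv2.INTER_CUBIC))
g=np.argwhere((im.max(2)<60)&(u>305)&(u<330)&(v<200)&(v>5));print([g[g[:,0]==row][:,1].mean() for row in range(10,200,25)])
```

```text
[ 611.1 -154.8  374.4] [[ 1.   0.1  0. ]
 [ 0.1 -1.  -0.3]
 [ 0.   0.3 -1. ]]
top 1562 ((616.3595581054688, -233.34268188476562), (24.017478942871094, 29.742313385009766), 5.166017055511475) [ 616.3 -232.1  147.8] 300 336 228 272
rail ((617.9520874023438, -175.140625), (63.031517028808594, 217.576904296875), 4.672635078430176) 17826
pred top corners [array([299.3, 234.1]), array([336.4, 234.2]), array([335.7, 277.1]), array([300., 277.])]
mark px [355.7  78.8] [ 72 343] [ 86 368] [ 634.1 -117.8   79. ]
red 221 [(np.int64(226), np.int64(24), np.int64(361)), (np.int64(227), np.int64(24), np.int64(361)), (np.int64(228), np.int64(18), np.int64(360)), (np.int64(231), np.int64(1), np.int64(338)), (np.int64(232), np.int64(6), np.int64(342)), (np.int64(233), np.int64(7), np.int64(344)), (np.int64(234), np.int64(6), np.int64(344)), (np.int64(235), np.int64(7), np.int64(344)), (np.int64(236), np.int64(8), np.int64(344)), (np.int64(237), np.int64(8), np.int64(344)), (np.int64(238), np.int64(8), np.int64(344)), (np.int64(239), np.int64(8), np.int64(344)), (np.int64(240), np.int64(8), np.int64(344)), (np.int64(241), np.int64(8), np.int64(344)), (np.int64(242), np.int64(8), np.int64(344)), (np.int64(243), np.int64(8), np.int64(344)), (np.int64(244), np.int64(8), np.int64(344)), (np.int64(245), np.int64(8), np.int64(344)), (np.int64(246), np.int64(7), np.int64(343)), (np.int64(247), np.int64(8), np.int64(344)), (np.int64(248), np.int64(7), np.int64(344)), (np.int64(249), np.int64(7), np.int64(343)), (np.int64(250), np.int64(6), np.int64(343)), (np.int64(251), np.int64(7), np.int64(343)), (np.int64(252), np.int64(6), np.int64(343))]
[np.float64(316.0), np.float64(315.5), np.float64(316.0), np.float64(315.5), np.float64(315.5), np.float64(315.5), np.float64(315.5), np.float64(315.5)]
```

View pics/w5z.png

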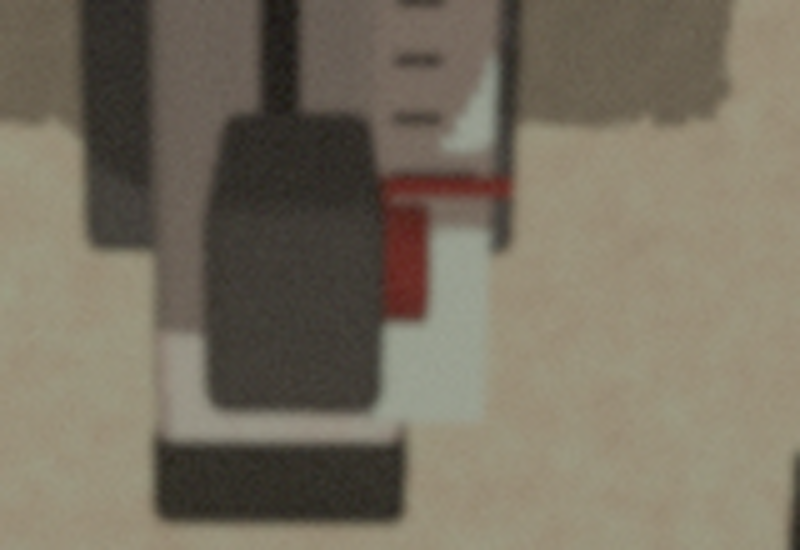

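```bash
python3 -m handwheel '[[[2,-0.15,0,0],[3,0,0,0],[2,0,0,0],[0.5,0,0,0],[0,0,0,0],[0,0,0,0],[0,0,0,0]]]'
python3 - <<'E'
from h import *
need([616.4,-233.4,105],5)
im,d=bot.capture('wrist');cm=bot.camera_model('wrist');save('w6',im)
print(proj(cm,[616.4,-233.4,148]))
E
```

```text
time: 11.58
tool_pos: [616.9, -234.7, 144.2]
tcp_rot: [1.048, 1.568, -0.434]
contact_force: [0.0, -0.1, 0.5]
grip_width: 91.8
t 11.58 pos [ 616.9 -234.7  144.2] jaw ang 5.11 tilt [ 0. -0. -1.] F [ 0.  -0.1  0.5] w 91.76 j6 -0.57
turn rad (done first) 0.0019
tool shift cm [ 3.9 -0.1 -0.1]
[318.4 301.1]
```

View pics/w6.png

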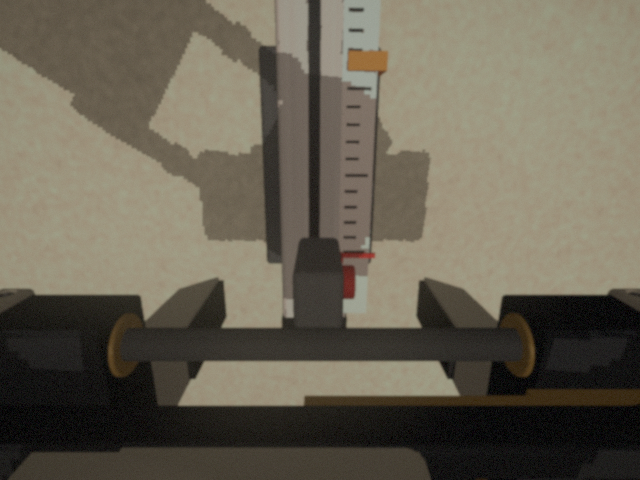

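Run:
```python
from h import *
cm=bot.camera_model('wrist')
ps=[]
for i in range(6):
    o=bot.get_obs();ps.append(o['tool_pos'])
tp=np.mean(ps,0);print(np.array(ps).std(0),tp)
R=Ro.from_euler('xyz',o['tcp_rot']).as_matrix()
for dx in (0,-19,-30):
  for y in (-46,0,46):
    for z in (-9.5,9.5):
      print(dx,y,z,proj(cm,tp+R@[dx,y,z]))
C=RR(cm);print('cam in tool',R.T@(cm['position']-tp));print(np.round(R.T@C,4))
im=cv2.cvtColor(cv2.imread('pics/w6.png'),cv2.COLOR_BGR2RGB)
save('w6z',cv2.resize(im[220:400,180:460],(784,504),interpolation=cv2.INTER_CUBIC))
for row in (265,285,300,310): print(row,im[row,285:360].sum(1).tolist())
for row in (300,340,315): print(row,im[row,205:235].sum(1).tolist(),im[row,410:440].sum(1).tolist())
```

```text
[0. 0. 0.] [ 616.9 -234.7  144.2]
0 -46 -9.5 [220.9 281.6]
0 -46 9.5 [224.  317.9]
0 0 -9.5 [319.2 281.6]
0 0 9.5 [319.3 317.9]
0 46 -9.5 [417.5 281.5]
0 46 9.5 [414.5 317.8]
-19 -46 -9.5 [208.9 300.1]
-19 -46 9.5 [212.8 339.9]
-19 0 -9.5 [319. 300.]
-19 0 9.5 [319.1 339.9]
-19 46 -9.5 [429.1 300. ]
-19 46 9.5 [425.4 339.8]
-30 -46 -9.5 [200.6 312.9]
-30 -46 9.5 [205.1 355.1]
-30 0 -9.5 [318.9 312.9]
-30 0 9.5 [319.  355.1]
-30 46 -9.5 [437.2 312.9]
-30 46 9.5 [432.9 355.1]
cam in tool [-157.     0.7  -78.6]
[[-0.  -0.3  1. ]
 [ 1.  -0.   0. ]
 [ 0.   1.   0.3]]
265 [285, 291, 297, 302, 302, 300, 308, 296, 283, 235, 176, 146, 147, 134, 133, 133, 142, 135, 139, 124, 141, 138, 129, 143, 144, 122, 138, 134, 135, 120, 126, 142, 129, 128, 130, 146, 132, 140, 138, 135, 138, 127, 136, 141, 132, 143, 131, 131, 142, 141, 143, 132, 134, 132, 125, 133, 160, 194, 226, 229, 230, 232, 230, 242, 222, 226, 227, 248, 275, 301, 321, 327, 326, 332, 331]
285 [290, 296, 304, 304, 303, 297, 292, 259, 204, 170, 164, 165, 174, 166, 183, 176, 184, 169, 189, 182, 175, 164, 168, 176, 184, 167, 169, 180, 176, 1
[... 1194 characters left out ...]
 121, 109, 113, 112, 124, 107, 115, 106, 119, 118, 98, 103, 105, 100, 99, 100, 114, 171, 179, 190]
340 [128, 144, 143, 148, 142, 131, 143, 130, 143, 148, 144, 144, 149, 155, 140, 140, 151, 141, 150, 149, 154, 159, 137, 150, 146, 144, 145, 153, 148, 153] [141, 141, 141, 145, 127, 138, 137, 142, 133, 140, 131, 138, 147, 134, 137, 139, 132, 137, 137, 139, 144, 127, 140, 134, 125, 120, 122, 137, 134, 127]
315 [102, 112, 114, 114, 109, 110, 110, 115, 122, 88, 108, 102, 107, 113, 111, 124, 118, 111, 108, 132, 188, 306, 386, 424, 430, 429, 431, 424, 422, 425] [433, 435, 441, 443, 433, 387, 299, 184, 111, 103, 102, 101, 100, 103, 103, 106, 91, 110, 100, 92, 95, 101, 98, 94, 97, 99, 87, 101, 102, 73]
```

View pics/w6z.png

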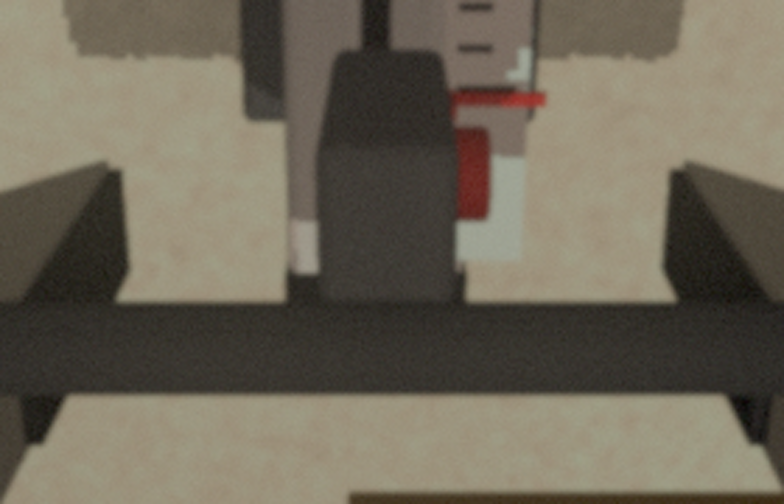

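```bash
python3 -m handwheel '[[[0,-0.16,0,0],[0,0,0,0],[0,0,0,0],[0,0,0,0]]]'
python3 - <<'E'
from h import *
need([616.4,-233.4,105],5)
im,d=bot.capture('wrist')
def edge(row,a,b,hi):
    s=cv2.blur(im.sum(2).astype(np.float32),(1,5))[row,a:b]; g=np.diff(s)*hi; k=np.clip(g,0,None); k[k<25]=0; return a+.5+(k*np.arange(len(k))).sum()/k.sum()
for row in (298,303,308):
    L,Rr,bl,br=edge(row,215,235,1),edge(row,408,428,-1),edge(row,286,300,-1),edge(row,335,348,1)
    print(row,L,Rr,(L+Rr)/2,bl,br,(bl+br)/2, 'off mm',((bl+br)-(L+Rr))/2*24/(br-bl))
E
```

```text
time: 11.97
tool_pos: [614.5, -234.5, 142.6]
tcp_rot: [1.168, 1.57, -0.314]
contact_force: [0.2, 0.3, 0.4]
grip_width: 92.2
t 11.97 pos [ 614.5 -234.5  142.6] jaw ang 5.1 tilt [ 0. -0. -1.] F [0.2 0.3 0.4] w 92.15 j6 -0.57
turn rad (done first) 0.0017
tool shift cm [ 3.8  0.2 -0.1]
298 224.368039181682 417.48712117744213 320.9275801795621 294.8131671138868 nan nan off mm nan
303 224.80346279237727 417.0793234284812 320.9413931104292 297.7128440935918 346.5 322.1064220467959 off mm 0.5731158939955353
308 225.1155947749814 416.55399568271827 320.8347952288498 297.7226179814837 346.5 322.11130899074186 off mm 0.6280847601410632<stdin>:5: RuntimeWarning: invalid value encountered in scalar divide
```

```bash
python3 - <<'E'
from h import *
im,d=bot.capture('wrist')
for row in (300,305,310): print(im[row,290:303].sum(1).tolist(),im[row,340:354].sum(1).tolist())
E
python3 -m handwheel '[[[1,0,0,0],[1.2,0,0,0],[1,0,0,0],[0.5,0,0,0],[0,0,0,0],[0,0,0,0],[0,0,0,0]]]'
python3 - <<'E'
from h import *
need([616.4,-233.4,105],5)
E
```

```text
[357, 338, 335, 338, 345, 335, 321, 290, 224, 183, 181, 174, 170] [174, 175, 168, 173, 173, 177, 174, 164, 200, 226, 267, 270, 278, 276]
[439, 443, 450, 446, 442, 444, 429, 383, 292, 204, 181, 178, 158] [186, 174, 173, 177, 163, 147, 169, 211, 312, 404, 455, 472, 466, 476]
[420, 444, 447, 454, 452, 444, 427, 387, 301, 203, 169, 162, 183] [165, 177, 170, 175, 169, 159, 176, 228, 339, 421, 462, 465, 461, 467]
time: 12.65
tool_pos: [614.7, -234.6, 105.6]
tcp_rot: [1.092, 1.57, -0.39]
contact_force: [0.2, -0.6, 1.0]
grip_width: 91.3
t 12.65 pos [ 614.7 -234.6  105.6] jaw ang 5.1 tilt [ 0. -0. -1.] F [ 0.2 -0.6  1. ] w 91.34 j6 -0.57
turn rad (done first) 0.0017
tool shift cm [ 0.1  0.2 -0.1]
```

```bash
python3 -m handwheel '[[[0,0.08,0,0],[0,0,0,0],[0,0,0,0],[0,0,0,0]]]'
python3 -m handwheel '[[[0,0,0,0],[0,0,0,0]]]'
python3 -m handwheel '[[[0,0,0,0],[0,0,0,0]]]'
python3 - <<'E'
from h import *
im,d=bot.capture('wrist');save('w7',im[200:420,180:460].repeat(2,0).repeat(2,1))
im,d=bot.capture('scene');save('s7',im[200:380,180:460].repeat(2,0).repeat(2,1))
im,d=bot.capture('top');save('t7',im[130:250,240:460].repeat(3,0).repeat(3,1))
E
```

```text
time: 12.98
tool_pos: [615.3, -234.4, 105.5]
tcp_rot: [1.184, 1.57, -0.298]
contact_force: [0.4, -0.7, -0.6]
grip_width: 92.1
time: 13.15
tool_pos: [615.2, -234.4, 105.3]
tcp_rot: [1.775, 1.571, 0.293]
contact_force: [-0.4, -0.4, 0.2]
grip_width: 91.8
time: 13.32
tool_pos: [615.2, -234.4, 105.2]
tcp_rot: [2.38, 1.571, 0.898]
contact_force: [0.6, 0.2, -0.3]
grip_width: 92.0
```

View pics/w7.png

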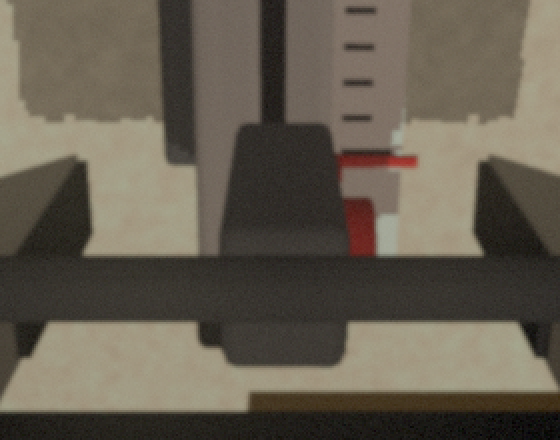

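View pics/s7.png

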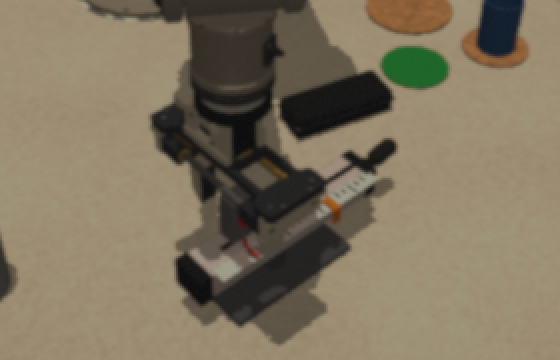

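```bash
python3 -m handwheel '[[[0,0,0,0],[0,0,0,0],[0,0,0,0],[0,0,0,0],[0,0,0,0],[0,0,0,0],[0,0,0,0],[0,0,0,0]]]' 0
python3 -m handwheel '[[[0,0,0,0],[0,0,0,0],[0,0,0,0],[0,0,0,0]]]'
python3 - <<'E'
from h import *
need([616.4,-233.4,105],5)
im,d=bot.capture('wrist');save('w8',im[0:420,180:460])
E
```

```text
time: 14.13
tool_pos: [615.2, -234.4, 105.2]
tcp_rot: [2.926, 1.571, 1.444]
contact_force: [0.3, -0.2, -0.4]
grip_width: 43.0
time: 14.47
tool_pos: [615.9, -234.3, 105.2]
tcp_rot: [1.508, 1.569, 0.026]
contact_force: [4.5, 0.1, -1.3]
grip_width: 24.6
t 14.47 pos [ 615.9 -234.3  105.2] jaw ang 5.09 tilt [ 0.  0. -1.] F [ 4.5  0.1 -1.3] w 24.63 j6 -0.57
turn rad (done first) 0.0016
tool shift cm [ 0.   0.1 -0.1]
```

View pics/w8.png

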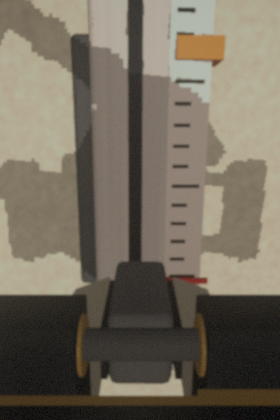

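```bash
python3 -m handwheel '[[[0,0,-0.4,0],[0,0,-0.6,0],[0,0,-1,0],[0,0,-1,0],[0,0,0,0]]]'
python3 - <<'E'
from h import *
need([616.4,-233.4,105],5)
im,d=bot.capture('wrist');save('w9',im[0:420,180:460])
E
```

```text
time: 14.93
tool_pos: [613.3, -203.5, 105.2]
tcp_rot: [1.291, 1.569, -0.19]
contact_force: [6.7, -1.1, -4.3]
grip_width: 24.7
t 14.93 pos [ 613.3 -203.5  105.2] jaw ang 5.15 tilt [ 0. -0. -1.] F [ 6.7 -1.1 -4.3] w 24.68 j6 -0.53
turn rad (done first) 0.0025
tool shift cm [0. 0. 3.]
```

View pics/w9.png

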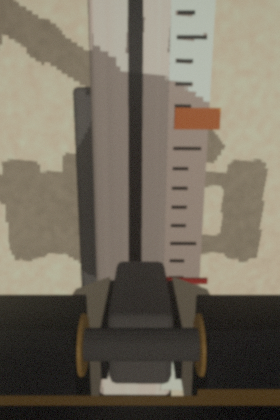

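```bash
python3 -m handwheel '[[[0,0,-1,0],[0,0,-1,0],[0,0,-1,0],[0,0,-1,0],[0,0,-1,0],[0,0,-1,0],[0,0,-0.7,0],[0,0,0,0]]]'
python3 - <<'E'
from h import *
need([616.4,-233.4,105],5)
im,d=bot.capture('wrist');save('w10',im[0:420,180:460]);save('w10z',cv2.resize(im[200:310,300:440],(763,600),interpolation=cv2.INTER_CUBIC))
E
```

```text
time: 15.65
tool_pos: [607.8, -137.2, 105.2]
tcp_rot: [1.169, 1.568, -0.312]
contact_force: [8.7, -2.2, -5.1]
grip_width: 24.6
t 15.65 pos [ 607.8 -137.2  105.2] jaw ang 5.15 tilt [ 0. -0. -1.] F [ 8.7 -2.2 -5.1] w 24.63 j6 -0.43
turn rad (done first) 0.0025
tool shift cm [0.  0.  9.7]
```

View pics/w10z.png

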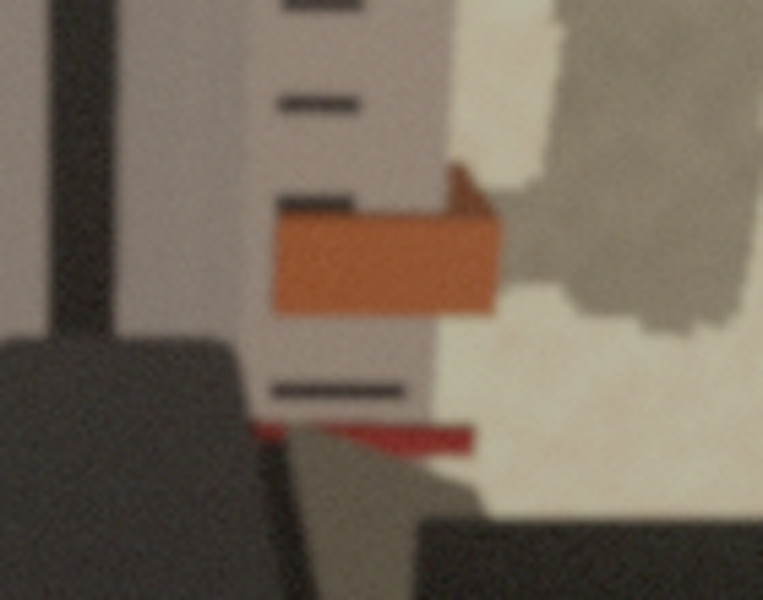

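Run:
```python
from h import *
cm=bot.camera_model('wrist');a=np.radians(95.1);ex=np.array([np.cos(a),np.sin(a)])
m0=onz(cm,370,239.2,79);m1=onz(cm,370,257.5,79);print('mark width check',(m0-m1)[:2]@ex)
m=(m0+m1)/2
for z in (81,82,83.5):
    p=onz(cm,380,280.7,z);print('to go mm',(m-p)[:2]@ex)
for r in (390,205): 
    t=onz(cm,359,200+r*.18333,76);print('tick',t[:2]@ex)
print('m',m[:2]@ex)
```

```text
mark width check 10.251144084526594
to go mm 17.714383542059814
to go mm 17.274947889045023
to go mm 16.61579440952281
tick -188.75165954403533
tick -169.23846890652925
m -174.34323753444653
```

```bash
python3 -m handwheel '[[[0,0,-0.8,0],[0,0,-0.6,0],[0,0,-0.3,0],[0,0,0,0],[0,0,0,0],[0,0,0,0]]]'
python3 - <<'E'
from h import *
need([616.4,-233.4,105],5)
im,d=bot.capture('wrist');save('w11z',cv2.resize(im[200:310,300:440],(763,600),interpolation=cv2.INTER_CUBIC))
im,d=bot.capture('scene');save('s11',cv2.resize(im[190:370,240:480],(800,600),interpolation=cv2.INTER_CUBIC))
im,d=bot.capture('top');save('t11',cv2.resize(im[130:280,110:430],(800,375),interpolation=cv2.INTER_CUBIC))
E
```

```text
time: 16.2
tool_pos: [606.6, -121.7, 105.2]
tcp_rot: [1.063, 1.567, -0.419]
contact_force: [8.7, -2.1, -5.9]
grip_width: 24.8
t 16.2 pos [ 606.6 -121.7  105.2] jaw ang 5.09 tilt [ 0. -0. -1.] F [ 8.7 -2.1 -5.9] w 24.81 j6 -0.41
turn rad (done first) 0.0016
tool shift cm [ 0.   0.  11.2]
```

View pics/w11z.png

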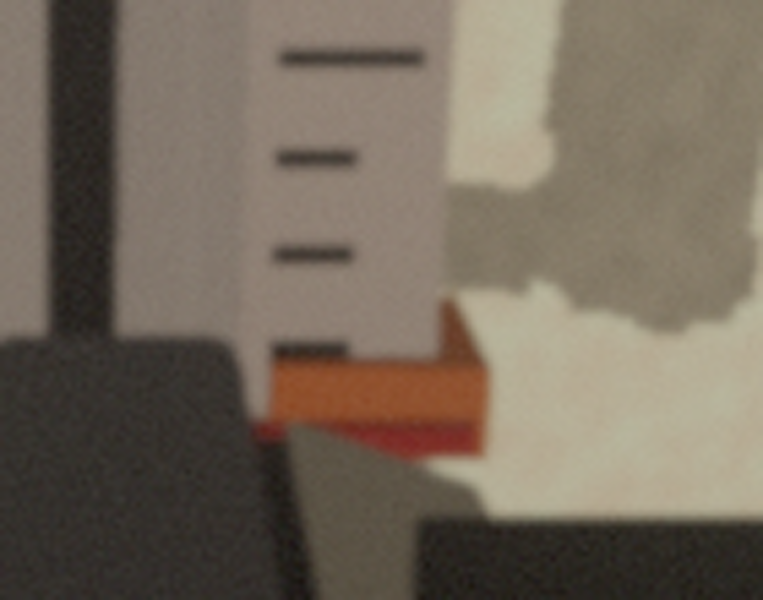

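View pics/s11.png

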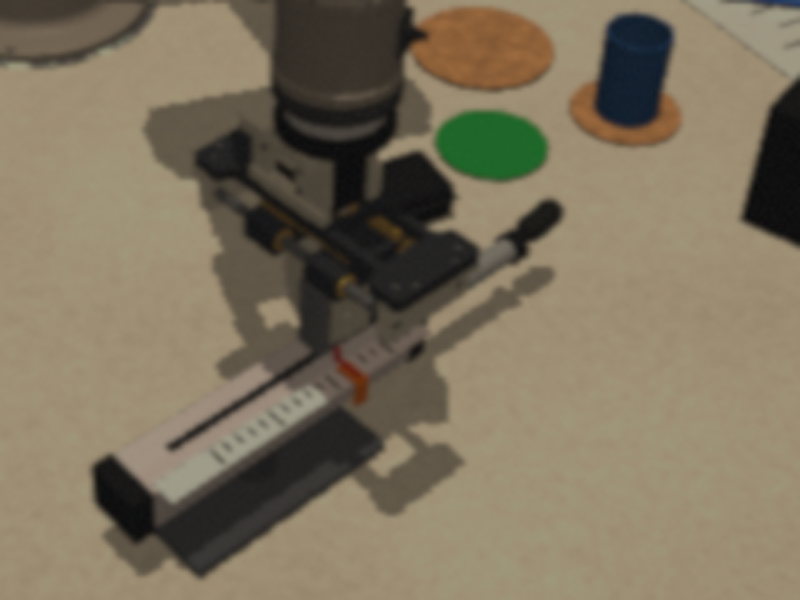

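View pics/t11.png

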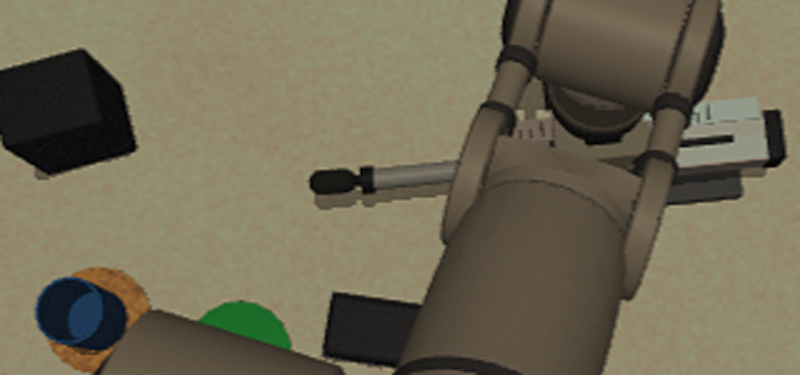

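Run:
```python
from h import *
cm=bot.camera_model('wrist');a=np.radians(95.1);ex=np.array([np.cos(a),np.sin(a)])
f=onz(cm,370,200+362*.18333,79)[:2]@ex
t=onz(cm,359,200+350*.18333,76)[:2]@ex
t2=onz(cm,359,200+58*.18333,76)[:2]@ex
print('mark rel 120 tick',f-5-t, t2-t)
for z in (82,83.5):
    p=onz(cm,380,280.7,z)[:2]@ex;print('to go',f-5-p,'pointer scale',120+(p-t))
```

```text
mark rel 120 tick -5.118231379970695 29.93910486028082
to go 2.0742556473192337 pointer scale 112.80751297271007
to go 1.414252655090678 pointer scale 113.46751596493863
```

```bash
python3 -m handwheel '[[[0,0,-0.17,0],[0,0,0,0],[0,0,0,0],[0,0,0,0],[0,0,0,0],[0,0,0,0]]]'
python3 - <<'E'
from h import *
need([616.4,-233.4,105],5)
im,d=bot.capture('wrist');save('w12z',cv2.resize(im[200:310,300:440],(763,600),interpolation=cv2.INTER_CUBIC))
im,d=bot.capture('scene');save('s12',cv2.resize(im[280:320,320:370],(750,600),interpolation=cv2.INTER_CUBIC))
cm=bot.camera_model('scene')
for l in ('pointer','mark'): print(l,bot.spot_point('scene',l)[:2])
E
```

```text
time: 16.85
tool_pos: [606.4, -120.1, 105.2]
tcp_rot: [1.06, 1.567, -0.422]
contact_force: [8.7, -1.9, -5.5]
grip_width: 24.7
t 16.85 pos [ 606.4 -120.1  105.2] jaw ang 5.08 tilt [ 0. -0. -1.] F [ 8.7 -1.9 -5.5] w 24.7 j6 -0.41
turn rad (done first) 0.0015
tool shift cm [ 0.   0.  11.4]
pointer [{'point': [346.4, 302.7], 'conf': 0.71}]
mark []
```

View pics/w12z.png

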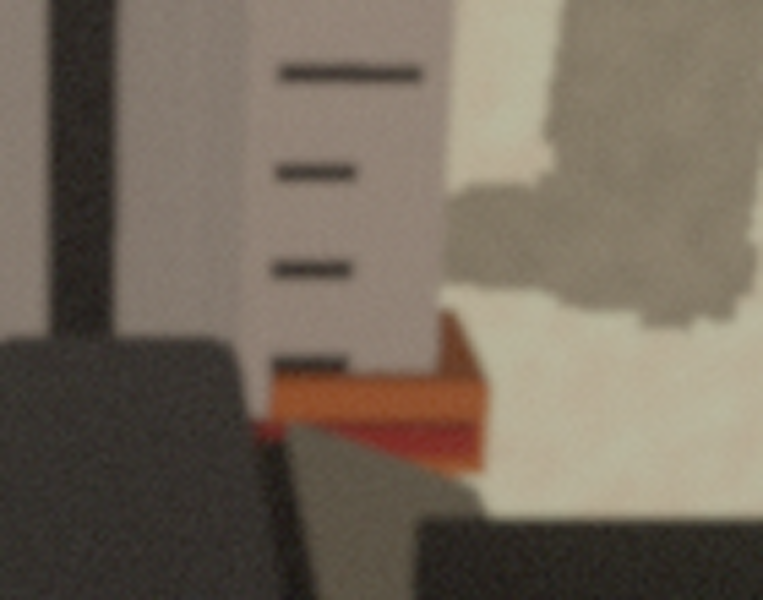

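View pics/s12.png

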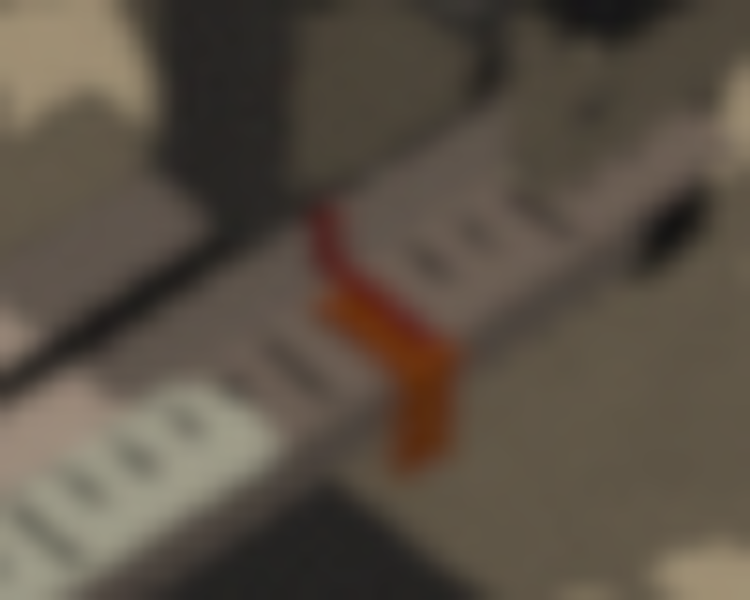

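```bash
python3 -m handwheel '[[[0,0,0,0],[0,0,0,0],[0,0,0,0],[0,0,0,0],[0,0,0,0],[0,0,0,0]]]'
python3 - <<'E'
from h import *
im,d=bot.capture('scene');a=cv2.imread('pics/scene1.png')[...,::-1]
cm=bot.camera_model('scene')
for l in ('flask','speaker','glasses_case','cup'): print(l,bot.spot_point('scene',l)[:1])
print(proj(cm,[471.3,332.5,4]))
print(bot.close_job())
E
```

```text
time: 17.55
tool_pos: [606.4, -120.1, 105.2]
tcp_rot: [1.065, 1.567, -0.417]
contact_force: [9.0, -2.8, -5.4]
grip_width: 24.8
flask [{'point': [171.5, 343.6], 'conf': 0.58}]
speaker [{'point': [478.5, 252.5], 'conf': 0.83}]
glasses_case [{'point': [346.2, 257.9], 'conf': 0.65}]
cup [{'point': [424.2, 221.9], 'conf': 0.58}]
[427.4 222.9]
the job is handed in; nothing more can be done
None
```

I stood the cup upright on the small cork coaster and let go of it. Then I gripped the boom's handle from both sides and drew the arm out until the pointer was on the orange mark. I handed the job in at about 18 s, still holding the handle.

What the last checks showed:
- **Pointer:** it is at about 114.8 mm by the tool position, and I measured the mark at about 114.7 mm. In the last wrist picture, the pointer is centred on the mark to within about 1 mm. In the scene picture it looks 2–3 mm past centre, which fits its height above the mark.
- **Lock button:** the grip closed to 24.7 mm, so the button is pressed in. The tool position did not change during the last hold of half a second. The wrist force read about 9–11 N.
- **Cup:** it was detected within about 3 pixels of the coaster's centre and appeared upright. It had been set down before the arm moved, well clear of the arm's path.
- **Things to leave alone:** the flask and speaker were detected within 2 pixels of where they started. The glasses case was 3 pixels off, which is about the detector's scatter, and it was partly hidden behind the gripper. Nothing came near any of them.

One check failed: the detector did not find the mark in the final scene picture, so I judged the mark's place there by eye.

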